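# Brace the cleaning-tablet jar and unscrew its tight lid

### The arm

A 7-joint arm with a two-finger parallel gripper is mounted at the origin on a cart in front of the work surface, level with it; the furniture and walls round the work are solid. World frame = base frame: x ahead of the robot, y to its left, z up, the work surface at z = 0. Lengths are in mm, angles in rad, forces in N, time in s.
With the tool pointing down it reaches from about 400 to 850 mm from the base axis. Payload 10.4 kg.
Tool frame: the origin (TCP) lies midway between the tips of the shut fingers; the grasp point (between the pads) lies 19 mm behind it (bot.hold_point_z is the distance from the TCP to the grasp point, in mm); z points along the fingers, y is the line along which they close (so a half turn about z gives the same grasp; the last joint's range is limited). The gripper opens to 85 mm and grips with 20 to 120 N. Pads are 22 mm wide; open, the fingers measure 114 mm over their backs; the gripper's body (76 mm by 85 mm) begins 54 mm behind the grasp point. The pads swing forward as they close: fully open they stand 13 mm farther back than shut.
Start: joints at [1.166, 0.332, -0.065, 1.46, 0.022, 1.35, -0.088], TCP at [232.892, -580.011, 231.338] pointing down, gripper open.
Joint ranges: [-2.6, 2.6], [-0.5, 2.12], [-1.47, 1.34], [0.16, 2.42], [-1.27, 4.41], [0.06, 2.06], [-2.6, 2.6]. Speed limits (rad/s): [2.22, 2.22, 2.79, 2.79, 3.14, 3.14, 3.14].

### API

Orientations are given as a rotation vector (axis times angle).
In Python, from station import bot gives the robot as it stands. Calls block until the motion is done:
- bot.reach(position, orientation): joint-space move of the TCP to a pose.
- bot.move_linear(position, orientation=None, vel=150, threshold=None): straight line of the TCP; orientation=None keeps the orientation; vel is the mean speed in mm/s. With threshold (N) it stops when the force on the tool has changed by that much, and returns True; else False.
- bot.move_j(angles): joint-space move.
- bot.command_gripper(opening, f_grip=None): finger opening in mm; f_grip is the grip in N (None keeps the last); returns when the fingers have stopped.
- bot.wait(seconds).
- bot.solve_ik(position, orientation): joint angles nearest the present ones, or None.
- bot.observe(): the state.
- bot.get_image(name): name is "side" or "top"; returns a dict with "color" (420x560x3 uint8, red, green, blue), "z_map" (420x560 float32, mm along the optical axis (not along the pixel's ray), 0 where there is no reading), "mtx" (3x3 intrinsics, pixels), "D" ([k1, k2, p1, p2, k3] as OpenCV has them; the pictures are not rectified), "R" (3x3) and "t" (3): a world point X has camera coordinates R X + t. Camera axes: x right, y down, z forward; pixel columns grow to the right and rows downward; lengths in mm; the calibration is good to about 2 mm. A picture is of the moment at which its call begins.
A pose or a line that the arm cannot do raises bot.IKError and nothing moves.
- bot.sign_off(): hands the job in; it is judged then, once.
The state is a dict: "t": time; "joint_pos": joint angles; "qvel": joint speeds; "joint_torque": joint torques, N m; "tcp_pos": TCP position; "orientation": TCP orientation; "contact_force": force on the tool from outside, world axes, zero at the start; "wrist_torque": the same for the moment, N m; "width": finger opening in mm; "grasp_force": force on a finger pad.
Only numpy, scipy, OpenCV 4.12 (cv2) and the standard library are available. Lean on these libraries where they do the work, as an engineer would, in place of code of your own. Each camera call takes 0.05 s, during which the arm holds its last target. There are 200 camera calls.

### The job

Open the jar of espresso-machine cleaning tablets (the square-bodied white jar with a round steel screw lid). Its lid is tight and the jar would spin on the counter, so first stand the closed jar fully down in the square holder fixed to the counter; then unscrew the lid counterclockwise until its threads let go and lift it straight up. Finish still holding the lid, level and a finger's breadth or two clear above the mouth of the jar, with the jar left fully down in its holder and the other things on the counter left alone.

Things in the scene. Friction and masses are not known exactly. Their poses are not given: they have to be found in the camera images.
- jar: square white ceramic jar, loose, body 60x60 mm, 80 mm high, about 0.35 kg, upright on the counter. Origin: centre of its underside; z up, x and y square to its sides (a quarter turn makes no difference for the holder). A low cone (radius 25 mm at z 79, 20.5 at z 85) leads to a round neck under the lid.
- jar_mouth (a point): centre of the jar's mouth, the top of the neck, 105 mm above the jar's underside (jar's axes). The neck has radius 19.5 mm with three short thread ramps (out to radius 24 mm, 92 to 99 mm up), hidden by the lid. A sprung paper seal disc in the mouth pushes the lid up with about 20 N; without the lid its top stands 109 mm above the jar's underside.
- lid: round steel screw lid with ribbed skirt, loose, 55 mm diameter, 20 mm high, 50 g, at first tight on the jar. Origin: centre of its lower rim; z up. Screwed on, its origin is 92 mm above the jar's, 12 mm above the jar's flat shoulder, and its x axis lies along the jar's. The closed jar can be carried by the lid. Turning takes about 0.15 to 0.4 N m: grip with 40 to 80 N.
- lid_top (a point): centre of the lid's flat top, 20 mm above its origin. Thread: seen from above the lid cannot turn clockwise; turned counterclockwise it rises about 1 mm, lets go at about 0.75 rad relative to the jar, lifts straight off between 0.8 and 1.5 rad and meets a stop near 1.6 rad. Before it lets go, lifting the lid lifts the jar too.
- holder: square jar holder fixed to the counter: dark base plate 100x100 mm, four black rubber walls round a square pocket 66 mm wide, open at the corners; the straight part of the walls ends 28 mm and the outward-flared lips about 40 mm above the counter. Origin: centre of its underside; z up, x and y square to its walls.
- holder_floor (a point): centre of the pocket's floor, 6 mm above the counter, where the jar's underside rests. With 3 mm of play on each side, the jar can turn about 0.1 rad in it before the walls stop it. The tall coffee machines behind begin about 0.57 m ahead of the robot's base axis: keep the gripper in front of them.
- basket_1: bystander: steel filter basket lying mouth down, 71 mm across, 26 high
- pitcher_small: bystander: small steel milk pitcher with handle, 71x85x92 mm
- cup_1: bystander: small cup with handle, 58x85x51 mm
- glass_shot: bystander: small straight glass, 48 mm across, 59 high
- cocoa_shaker: bystander: round shaker with perforated top, 44 mm across, 90 high
- sugar_jar: bystander: round glass sugar pourer with funnel-like spout on top, 72 mm across, 161 high
- spoon_1: bystander: teaspoon lying flat, 136x28x9 mm
Things that resemble listed ones, but are neither listed nor needed, are in the scene too. Leave any brown look-alike of the lid alone.

How it is judged (in metres and radians):
On the way, in this order (a step that is already met when the one before it is completed fails the run):
1. the closed jar stands fully down in the holder (z of jar in the frame of holder between 0.002 and 0.01 m and horizontal distance between jar and holder below 0.008 m and angle between jar's own z axis and vertical below 0.08 rad and z of lid in the frame of jar below 0.097 m), for 0.2 s.
2. the lid has been unscrewed past its threads while the jar stays down in the holder (z of jar in the frame of holder between 0.002 and 0.01 m and horizontal distance between jar and holder below 0.008 m and angle between jar's own z axis and vertical below 0.08 rad and angle between the x axis of lid and the x axis of jar, either way round above 0.65 rad), for 0.1 s.
At the end, for the whole second after the job is handed in: Jar down in the holder (underside 2-10 mm up, within 8 mm of its centre, tilt < 0.08 rad); lid still, held by the fingers (> 1 N), lower rim 112-160 mm above the jar's underside, within 20 mm of its axis, tilt < 0.2 rad, not touching the jar (z of jar in the frame of holder between 0.002 and 0.01 m and horizontal distance between jar and holder below 0.008 m and angle between jar's own z axis and vertical below 0.08 rad and z of lid in the frame of jar between 0.112 and 0.16 m and horizontal distance between lid and jar below 0.02 m and angle between lid's own z axis and vertical below 0.2 rad and contact force between the fingers and lid above 1 N and contact force between lid and jar below 0.1 N and linear speed of each of lid, jar below 0.02 m/s); the arm keeps its last pose, push and grip.
It fails at once if the jar is tipped over (angle between jar's own z axis and vertical above 0.5 rad).
It fails at once if a bystander is pushed more than 30 mm (distance of any of basket_1, pitcher_small, cup_1, glass_shot, cocoa_shaker, sugar_jar, spoon_1 from where it was at the start of the episode above 0.03 m).
It also fails if it takes over 48 s, if anything falls off the work surface, if the arm or the gripper's body presses on something with over 40 N, if the wrist force passes 120 N, or if a joint passes its speed limit or range.

## Working session

There is one attempt and no reset: what is moved stays moved. The work goes in short steps, each a Python script; the robot and the scene stay as the last script left them, time stands still between calls to the robot, and variables do not carry over. Pictures are saved under pics/ and viewed, at most 10 in all, crops included, and the job is handed in when it is done.

```bash
mkdir -p pics; ls; cat > h.py <<'E'
import numpy as np, cv2, pickle
from station import bot
def snap(n,tag):
    d=bot.get_image(n); pickle.dump(d,open(f'pics/{tag}.pkl','wb')); cv2.imwrite(f'pics/{tag}.png',d['color'][:,:,::-1]); return d
def cloud(d):
    h,w=d['z_map'].shape; u,v=np.meshgrid(np.arange(w),np.arange(h))
    p=cv2.undistortPoints(np.stack([u,v],-1).reshape(-1,1,2).astype(np.float64),d['mtx'],np.array(d['D'],float)).reshape(h,w,2)
    z=d['z_map'].astype(float); c=np.dstack([p[...,0]*z,p[...,1]*z,z])
    X=(c-np.array(d['t']).ravel())@np.array(d['R']); X[z==0]=np.nan; return X
E
python3 - <<'E'
from h import *
for n in('top','side'):
    d=snap(n,n+'0'); print(n,-np.array(d['R']).T@np.array(d['t']).ravel())
print({k:np.round(v,3) for k,v in bot.observe().items()},bot.hold_point_z)
E
```

```text
pics
top [ 437.25899289    6.50169588 1590.64610742]
side [  351.41421063 -1625.53750176  1091.62676392]
{'t': np.float64(0.1), 'joint_pos': array([ 1.166,  0.333, -0.065,  1.461,  0.022,  1.35 , -0.089]), 'qvel': array([ 0.001, -0.002, -0.001, -0.003, -0.002, -0.001,  0.   ]), 'joint_torque': array([ 1.0000e-03, -6.2674e+01,  4.9000e-02, -3.9243e+01,  1.6000e-02,
        7.0000e-03, -0.0000e+00]), 'tcp_pos': array([ 232.755, -579.683,  230.618]), 'orientation': array([-3.083, -0.596,  0.   ]), 'contact_force': array([-0.014, -0.416, -0.693]), 'wrist_torque': array([-0.04 , -0.041, -0.045]), 'grasp_force': np.float64(0.0), 'width': np.float64(85.738)} 18.700000000000003
```

View pics/top0.png

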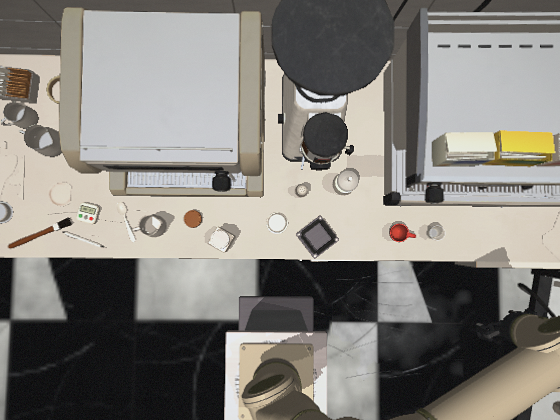

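View pics/side0.png

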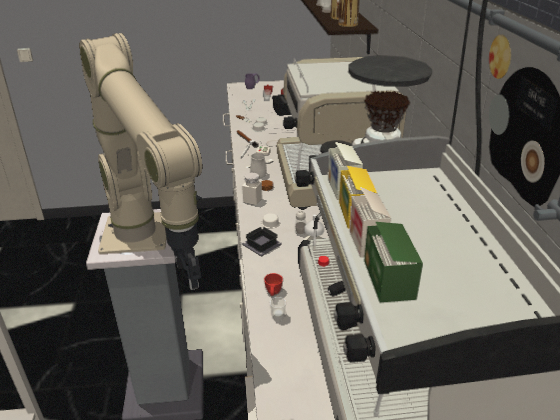

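The top view shows the jar near (222,238), the holder near (319,236), a white disc (probably the basket) between them at (277,222), the brown look-alike at (193,218), the pitcher at (153,223) and the cup and glass at (400,232) and (435,231). I'll enlarge this area and get heights from the depth map.

```bash
python3 - <<'E'
from h import *
a=pickle.load(open('pics/top0.pkl','rb')); X=cloud(a); np.set_printoptions(suppress=True,precision=1)
im=a['color'][200:265,135:345,::-1]; im=cv2.resize(im,None,fx=3.8,fy=3.8,interpolation=cv2.INTER_CUBIC)
b=pickle.load(open('pics/side0.pkl','rb')); s=b['color'][165:255,235:325,::-1]; s=cv2.resize(s,None,fx=3.8,fy=3.8,interpolation=cv2.INTER_CUBIC)
o=np.zeros((im.shape[0]+s.shape[0],im.shape[1],3),np.uint8); o[:im.shape[0]]=im; o[im.shape[0]:,:s.shape[1]]=s
cv2.imwrite('pics/crop0.png',o); print(o.shape)
# objects: connected components of z>12 above the counter
Z=X[...,2]; m=((Z>8)&(Z<250)&(X[...,0]>330)&(X[...,0]<570)).astype(np.uint8)
n,l,st,c=cv2.connectedComponentsWithStats(m,connectivity=4)
for i in range(1,n):
    if st[i,4]>25: 
        P=X[l==i]; print(c[i],st[i,4],'xyz min',P.min(0),'max',P.max(0))
E
```

```text
(589, 798, 3)
[475.  201.5] 1504 xyz min [ 547.5 -862.9    8.3] max [ 570.  -329.   162.4]
[  4.  211.5] 151 xyz min [492.6 833.3   8.1] max [552.5 864.6  34.1]
[ 87.4 212.6] 384 xyz min [488.3 561.1   8.3] max [554.6 632.3  25.9]
[192.5 218.5] 249 xyz min [478.2 239.6   8.8] max [535.8 293.7  30.7]
[276.6 222.5] 277 xyz min [464.8 -29.6   8.1] max [525.6  31.   35.9]
[151.4 226. ] 339 xyz min [448.7 344.9   8. ] max [514.7 454.7  95.9]
[317.9 236.9] 492 xyz min [ 383.5 -195.2    8. ] max [517.1 -68.1  49.4]
[ 40.5 232.7] 377 xyz min [411.8 650.1   8. ] max [503.4 836.5  26.5]
[400.2 232.7] 291 xyz min [ 439.6 -431.4    8.2] max [ 492.5 -350.6   57.9]
[435.8 232.4] 231 xyz min [ 444.  -518.9    9.5] max [ 490.3 -468.    68.8]
[221.5 239.1] 429 xyz min [404.2 131.1  11. ] max [478.3 208.7 123.2]
```

View pics/crop0.png

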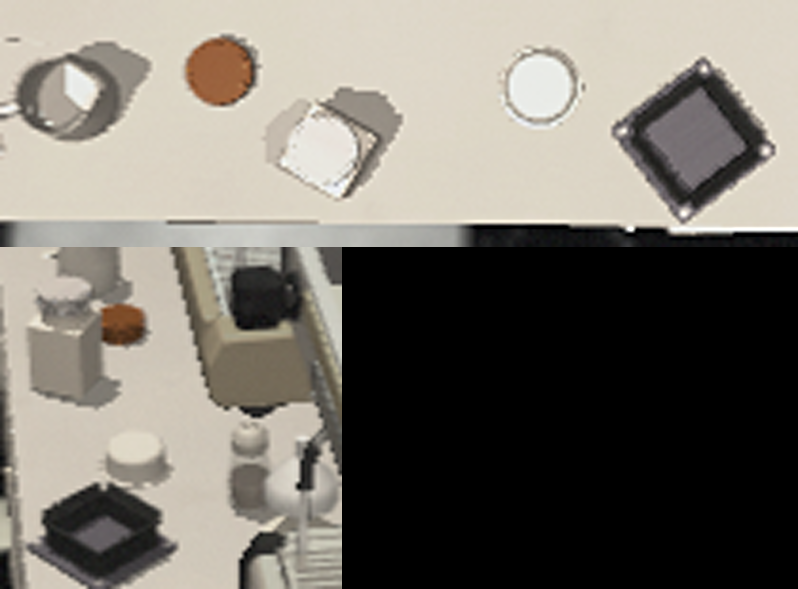

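```bash
cat >> h.py <<'E'
def ray(d,px,z):
    p=cv2.undistortPoints(np.array(px,float).reshape(-1,1,2),d['mtx'],np.array(d['D'],float)).reshape(-1,2)
    R=np.array(d['R']);C=-R.T@np.array(d['t']).ravel(); v=np.c_[p,np.ones(len(p))]@R
    return C+v*((z-C[2])/v[:,2])[:,None]
def proj(d,P): 
    return cv2.projectPoints(np.array(P,float).reshape(-1,1,3),cv2.Rodrigues(np.array(d['R']))[0],np.array(d['t'],float),d['mtx'],np.array(d['D'],float))[0].reshape(-1,2)
def sq(x,y,a,h,z):
    t=a+np.pi/4+np.arange(4)*np.pi/2; return np.c_[x+h*2**.5*np.cos(t),y+h*2**.5*np.sin(t),np.full(4,z)]
def circ(x,y,r,z):
    t=np.linspace(0,2*np.pi,40); return np.c_[x+r*np.cos(t),y+r*np.sin(t),np.full(40,z)]
def over(d,box,f,polys):
    x0,y0,x1,y1=box; im=cv2.resize(d['color'][y0:y1,x0:x1,::-1],None,fx=f,fy=f,interpolation=cv2.INTER_CUBIC)
    for P,c in polys:
        q=(proj(d,P)-[x0,y0]+.5)*f; cv2.polylines(im,[np.round(q*8).astype(int).reshape(-1,1,2)],True,c,1,cv2.LINE_AA,3)
    return im
E
python3 - <<'E'
from h import *
np.set_printoptions(suppress=True,precision=1)
a=pickle.load(open('pics/top0.pkl','rb'));b=pickle.load(open('pics/side0.pkl','rb'))
f=lambda p:np.array(p,float)/3.8+[134.5,199.5]
H=ray(a,f([(703,60),(773,150),(684,217),(614,130)]),3); J=ray(a,f([(315,102),(380,140),(340,198),(280,160)]),80)
for n,Q in(('H',H),('J',J)): 
    e=np.roll(Q,-1,0)-Q; print(n,Q.mean(0),np.linalg.norm(e,axis=1),np.unwrap(np.arctan2(e[:,1],e[:,0])*4)/4%(np.pi/2))
print('lid',ray(a,f([(323,147)]),112))
X=cloud(a);Z=X[...,2]; P=X[225:255,205:240].reshape(-1,3);
L=P[P[:,2]>108];print('lid cloud',len(L),(L.min(0)+L.max(0))/2,L.mean(0))
hx,hy,ha=*H.mean(0)[:2],0; jx,jy=J.mean(0)[:2]
e=np.roll(H,-1,0)-H; 
ang=lambda Q:np.angle(np.sum(np.exp(4j*np.arctan2(*(np.roll(Q,-1,0)-Q)[:,1::-1].T))))/4
ha,ja=ang(H),ang(J); print(ha,ja)
G=(0,255,0);R=(0,0,255)
hp=[(sq(hx,hy,ha,50,6),G),(sq(hx,hy,ha,33,6),R)]; jp=[(sq(jx,jy,ja,30,80),G),(sq(jx,jy,ja,30,0),G),(circ(jx,jy,27.5,112),R),(circ(jx,jy,27.5,92),R)]
o=np.zeros((600,800,3),np.uint8)
for i,(d,bx,pl) in enumerate([(a,(200,215,245,260),jp),(a,(295,212,345,257),hp),(b,(235,165,275,215),jp),(b,(240,222,285,260),hp)]):
    im=over(d,bx,7,pl)[:300,:400]; r,c=i//2*300,i%2*400; o[r:r+im.shape[0],c:c+im.shape[1]]=im
cv2.imwrite('pics/ov0.png',o)
E
```

```text
H [ 453.  -129.2    3. ] [95.7 93.8 93.5 95.6] [0.7 0.7 0.7 0.7]
J [441.1 168.8  80. ] [60.3 55.9 56.7 53.8] [1.1 1.  1.  1. ]
lid [[443.3 169.9 112. ]]
lid cloud 255 [440.9 168.5 115.7] [441.2 169.5 113.7]
0.6687991369060243 -0.548102408660462
```

View pics/ov0.png

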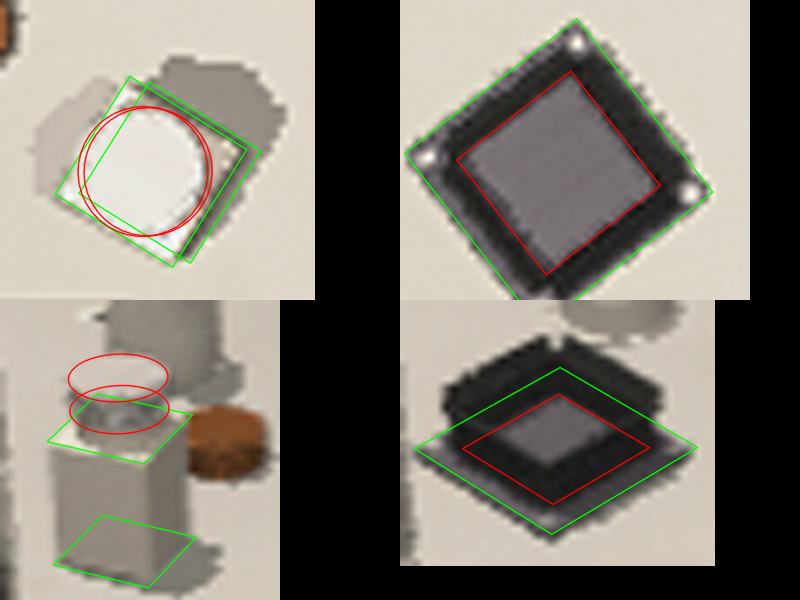

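Both overlays fit to about 2 mm. The jar is at (441.5,169) with yaw −0.548, and the holder is at about (453,−130) with yaw 0.669. So the jar needs a −0.354 turn before it goes in. Next I'll choose a grasp yaw that leaves joint 7 room for the unscrewing turn.

```bash
cat >> h.py <<'E'
from scipy.spatial.transform import Rotation as Ro
def ori(psi): # tool down, closing line (y) at yaw psi
    y=np.array([np.cos(psi),np.sin(psi),0]); z=np.array([0,0,-1.]); return Ro.from_matrix(np.c_[np.cross(y,z),y,z]).as_rotvec()
JX,JY,HX,HY=441.5,169.,453.,-130.; DA=-0.354
def st(tag=''):
    s=bot.observe(); print(tag,'t%.2f'%s['t'],np.round(s['tcp_pos'],1),'F',np.round(s['contact_force'],1),'M',np.round(s['wrist_torque'],2),'w%.1f g%.1f'%(s['width'],s['grasp_force']),'q',np.round(s['joint_pos'],2))
E
python3 - <<'E'
from h import *
print('now yaw',Ro.from_rotvec(bot.observe()['orientation']).as_matrix()[:,1])
for g in np.arange(-3.1,3.2,.4):
    r=[bot.solve_ik(p,ori(a)) for p,a in (((JX,JY,80),g),((JX,JY,200),g),((HX,HY,86),g+DA),((HX,HY,150),g+DA),((HX,HY,86),g+DA+1.25),((HX,HY,115),g+DA+1.25))]
    print(round(g,2),[None if x is None else (round(x[0],2),round(x[4],2),round(x[6],2)) for x in r])
E
```

```text
now yaw [ 0.37262079 -0.92798288 -0.00123402]
-3.1 [(np.float64(0.62), np.float64(0.44), np.float64(2.38)), None, (np.float64(1.36), np.float64(0.55), np.float64(2.59)), None, (np.float64(0.59), np.float64(0.08), np.float64(-2.09)), (np.float64(0.6), np.float64(0.06), np.float64(-2.07))]
-2.7 [None, None, (np.float64(-0.87), np.float64(-0.3), np.float64(-2.59)), None, (np.float64(0.62), np.float64(0.09), np.float64(-1.7)), (np.float64(0.63), np.float64(0.07), np.float64(-1.68))]
-2.3 [(np.float64(-1.33), np.float64(-0.21), np.float64(-2.56)), None, (np.float64(0.56), np.float64(0.08), np.float64(-2.53)), (np.float64(0.59), np.float64(0.04), np.float64(-2.5)), (np.float64(0.64), np.float64(0.1), np.float64(-1.3)), (np.float64(0.65), np.float64(0.07), np.float64(-1.28))]
-1.9 [(np.float64(-0.96), np.float64(-0.1), np.float64(-2.27)), (np.float64(0.74), np.float64(0.17), np.float64(-2.48)), (np.float64(0.59), np.float64(0.08), np.float64(-2.14)), (np.float64(0.61), np.float64(0.04), np.float64(-2.1)), (np.float64(0.66), np.float64(0.1), np.float64(-0.9)), (np.float64(0.67), np.float64(0
[... 3332 characters left out ...]
), None, None]
2.5 [(np.float64(0.62), np.float64(0.44), np.float64(1.69)), (np.float64(0.74), np.float64(0.17), np.float64(1.92)), (np.float64(1.27), np.float64(0.42), np.float64(2.0)), (np.float64(1.32), np.float64(0.25), np.float64(2.14)), (np.float64(-0.87), np.float64(-0.3), np.float64(-2.42)), (np.float64(-0.9), np.float64(-0.18), np.float64(-2.52))]
2.9 [(np.float64(0.62), np.float64(0.44), np.float64(2.09)), (np.float64(0.74), np.float64(0.17), np.float64(2.32)), (np.float64(1.27), np.float64(0.42), np.float64(2.4)), (np.float64(1.32), np.float64(0.25), np.float64(2.54)), (np.float64(0.57), np.float64(0.08), np.float64(-2.37)), (np.float64(0.59), np.float64(0.06), np.float64(-2.35))]
```

```bash
python3 - <<'E'
from h import *
g=-0.548
bot.move_linear([390,-300,260],ori(-1.19),vel=300); bot.move_linear([JX,JY,220],ori(g),vel=300); st('over')
print(bot.move_linear([JX,JY,130],vel=200), bot.move_linear([JX,JY,81],vel=60,threshold=12)); st('down')
s=bot.observe(); snap('top','top1'); d=snap('side','side1')
cv2.imwrite('pics/s1.png',cv2.resize(d['color'][120:240,190:350,::-1],None,fx=5,fy=5,interpolation=cv2.INTER_CUBIC))
E
```

```text
over t3.05 [441.6 167.7 220. ] F [-0.  -0.1 -0.1] M [ 0.03 -0.   -0.04] w85.5 g0.0 q [ 0.37  0.06 -0.85  1.83  0.05  1.28 -1.04]
False False
down t4.62 [441.7 169.1  81.3] F [-0.2  0.1  0.6] M [-0.02 -0.   -0.03] w85.3 g0.0 q [ 0.3   0.24 -0.83  1.99  0.21  1.   -1.18]
```

View pics/s1.png

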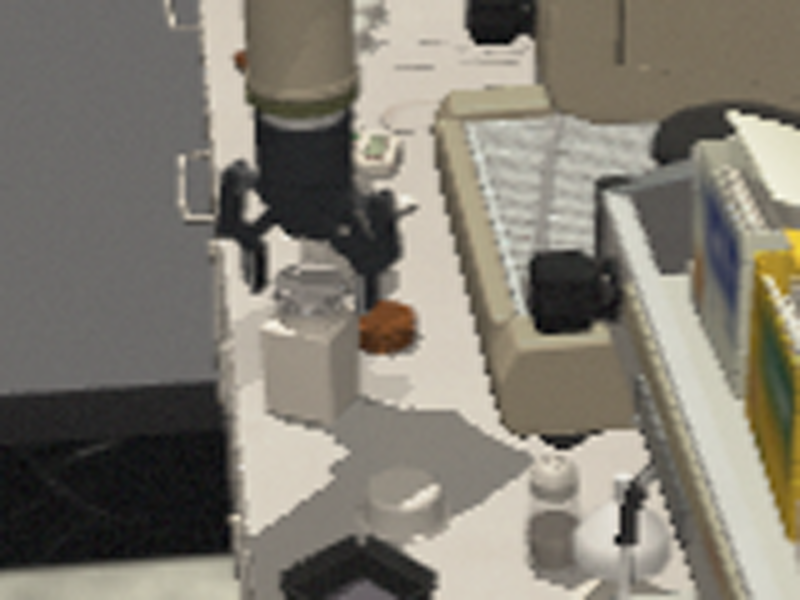

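The fingers straddle the lid evenly, with the left finger at (258,270), the right at (375,290) and the lid between them at (315,285). I'll grip and carry the jar over the holder, then check its pose there.

```bash
python3 - <<'E'
from h import *
g=-0.548
bot.command_gripper(40,60); st('grip')
bot.move_linear([JX,JY,175],vel=120); st('lift')
bot.move_linear([HX,HY,175],ori(g+DA),vel=150); bot.move_linear([HX,HY,135],vel=80); bot.wait(.3); st('above holder')
a=snap('top','top2'); b=snap('side','side2')
G=(0,255,0);R=(0,0,255);z0=54;ha=.669
hp=[(sq(HX,HY,ha,50,6),G)]; jp=[(sq(HX,HY,ha,30,z0),R),(sq(HX,HY,ha,30,z0+80),R)]
o=np.zeros((560,800,3),np.uint8)
for i,(d,bx,pl) in enumerate([(b,(225,200,285,270),hp+jp),(a,(290,205,345,265),hp)]):
    im=over(d,bx,6.6,pl)[:560,:400]; o[:im.shape[0],i*400:i*400+im.shape[1]]=im
cv2.imwrite('pics/ov2.png',o)
E
```

```text
grip t5.12 [441.4 169.4  81.4] F [-3.7  0.4  6.7] M [0.08 0.64 0.  ] w53.0 g61.6 q [ 0.3   0.24 -0.83  1.99  0.21  1.   -1.18]
lift t6.06 [441.  168.7 174.2] F [-0.2 -0.  -4.7] M [-0.01 -0.07  0.02] w52.9 g63.6 q [ 0.36  0.11 -0.85  1.89  0.09  1.18 -1.07]
above holder t9.15 [ 453.2 -130.1  135.3] F [ 0.7 -0.2 -4.6] M [ 0.01 -0.01 -0.02] w53.0 g63.6 q [ 0.7   0.11 -0.54  1.95  0.07  1.1  -0.77]
```

View pics/ov2.png

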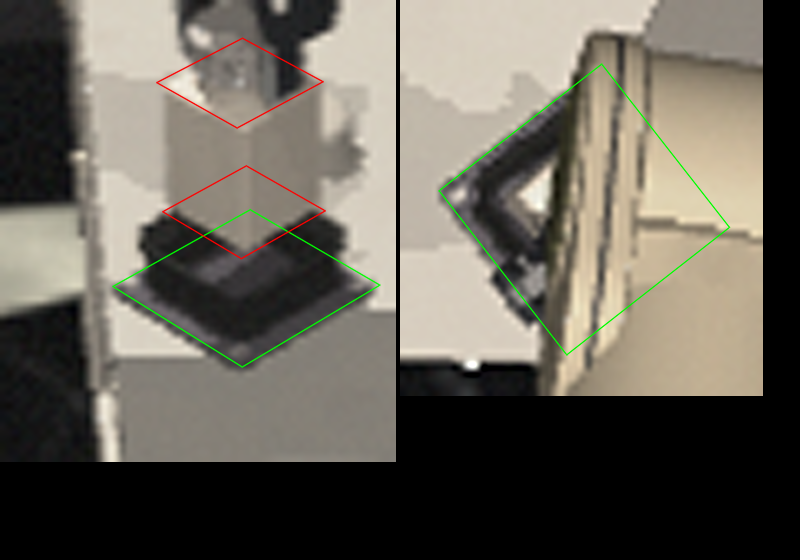

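In the side view the jar sits centred over the pocket. Its front vertical edge is near x=247 against 241 in the model, so the yaw may be off by a few hundredths. I'll measure that edge to subpixel accuracy.

```bash
python3 - <<'E'
from h import *
np.set_printoptions(suppress=True,precision=1,linewidth=200)
b=pickle.load(open('pics/side2.pkl','rb')); gr=b['color'].astype(float).mean(2)
for v in range(222,234,2): print(v,gr[v:v+2,246:278].mean(0).round(0).astype(int))
for da in(0,.04,.08):
  for z in(54+40,): print(da,proj(b,sq(HX,HY,.669+da,30,z)))
p=proj(b,sq(HX,HY,.669,50,3));print('base',p)
for v in(238,242,246,250,254): print(v,gr[v,238:288].round(0).astype(int))
E
```

```text
222 [181 181 182 175 148 134 136 135 136 135 137 135 134 134 137 138 140 127 128 129 128 127 124 121 123 122 122 123 124 120 115 108]
224 [183 182 182 175 148 132 133 134 134 137 137 136 133 132 135 139 139 127 128 129 127 127 126 122 122 121 121 124 126 121 118 114]
226 [183 181 182 173 143 133 132 133 134 136 136 135 134 133 135 138 140 127 128 128 128 127 127 128 125 123 122 136 151 133 133 152]
228 [203 194 193 184 148 131 132 132 134 134 134 135 136 134 135 138 140 128 128 128 128 127 127 126 124 120 120 143 180 180 180 184]
230 [205 206 205 201 169 122 130 132 132 132 134 134 134 136 133 138 140 128 129 128 126 126 127 125 125 124 125 147 180 186 196 204]
232 [205 197 149  76  75  44  66  98 120 135 132 133 135 133 133 138 139 128 130 128 127 128 126 119  88  55  43  67 106 150 191 205]
0 [[261.5 215. ]
 [248.6 221.8]
 [260.7 228.8]
 [273.5 221.7]]
0.04 [[261.  215. ]
 [248.6 222.1]
 [261.2 228.8]
 [273.5 221.4]]
0.08 [[260.5 215. ]
 [248.6 222.4]
 [261.7 228.8]
 [273.5 221.2]]
base [[262.4 231.9]
 [241.6 243.5]
 [261.1 255.7]
 [282.  243.3]]
238 [132 116 146 205 206 204 204 19
[... 299 characters left out ...]
7  28  27  28  28  29  32  30  41  64  93 137 176 176 206 205 206 206 206
 205]
246 [133 109 129 183 207 206 185  81  82 103 104  97  67  55  42  32  29  30  30  32  31  30  33  30  31  27  30  31  32  27  25  27  31  44  53  65  63  66  67  69  94 124 154 206 204 205 206 205 205
 206]
250 [112 128 108 145 208 208 207 207 206 207 208 208 190 106  85  94 103  98  67  57  38  32  32  30  27  34  35  51  67  66  68  68  68  93 125 126 127 126 126 126 126 128 125 125 127 127 126 126 126
 127]
254 [ 75 133 116 124 111 127 125 125 124 127 125 126 124 124 126 125 127 125 126 116  73  67  74  77  67  71  96 126 126 125 126 125 126 126 126 126 126 126 127 125 127 128 127 126 128 129 128 128 126
 127]
```

```bash
python3 - <<'E'
from h import *
a=-0.548+DA-.03; x=HX-.8
bot.move_linear([x,HY,124],ori(a),vel=60); st()
print(bot.move_linear([x,HY,100],vel=40,threshold=12)); st('lip')
print(bot.move_linear([x,HY,84],vel=25,threshold=15)); st('floor')
E
```

```text
t9.58 [ 451.9 -129.9  123.7] F [ 0.1  0.3 -4.8] M [-0.02  0.03  0.04] w53.0 g63.6 q [ 0.7   0.13 -0.54  1.96  0.07  1.07 -0.81]
False
lip t10.33 [ 452.3 -130.   100.1] F [ 0.5 -0.3 -4. ] M [ 0.01  0.01 -0.03] w52.8 g63.6 q [ 0.69  0.16 -0.54  1.99  0.1   1.02 -0.82]
True
floor t10.86 [ 452.1 -129.8   87.4] F [-2.7  0.3  8.8] M [0.09 0.57 0.  ] w53.0 g64.6 q [ 0.69  0.18 -0.54  2.    0.11  0.99 -0.84]
```

It went in cleanly: floor contact came at TCP z 87.4, so the jar's underside is at 6 mm. Now the unscrewing, in small steps.

```bash
python3 - <<'E'
from h import *
a=-0.548+DA-.03; x,y,z=HX-.8,HY,87.2
bot.command_gripper(40,75); bot.wait(.4); st('start')
for k in range(1,7):
    t=.2*k; bot.move_linear([x,y,z+min(1.2,1.3*t)],ori(a+t),vel=40); bot.wait(.15); st('%.1f'%t)
snap('side','side3'); d=snap('side','side3')
cv2.imwrite('pics/s3.png',cv2.resize(d['color'][195:265,225:305,::-1],None,fx=8,fy=8,interpolation=cv2.INTER_CUBIC))
E
```

```text
start t11.47 [ 452.1 -129.9   87.4] F [-2.5  1.7  8.8] M [0.22 0.52 0.05] w52.6 g76.5 q [ 0.69  0.18 -0.54  2.    0.11  0.99 -0.84]
0.2 t11.97 [ 452.4 -130.    87.7] F [-2.9  0.4  5.2] M [0.14 0.68 0.05] w53.0 g78.6 q [ 0.71  0.18 -0.56  2.    0.11  1.   -0.64]
0.4 t12.47 [ 452.6 -129.9   88. ] F [-1.   1.6  4.5] M [ 0.22 -0.12 -0.03] w52.7 g78.4 q [ 0.72  0.18 -0.58  2.    0.12  1.   -0.45]
0.6 t12.97 [ 452.8 -129.7   88.3] F [-0.1  2.2  4.5] M [ 0.45 -0.19  0.06] w52.8 g78.6 q [ 0.74  0.18 -0.6   1.99  0.12  1.   -0.25]
0.8 t13.47 [ 452.7 -129.6   88.5] F [0.3 2.6 5.3] M [ 0.6  -0.13  0.12] w52.7 g78.7 q [ 0.76  0.19 -0.62  1.99  0.13  1.   -0.05]
1.0 t13.97 [ 452.2 -130.1   88.4] F [0.5 0.2 1.3] M [ 0.05 -0.14  0.07] w52.6 g78.6 q [ 0.78  0.19 -0.64  1.99  0.13  1.    0.14]
1.2 t14.47 [ 452.1 -130.1   88.4] F [-0.2 -0.4  1.7] M [-0.08 -0.01 -0.02] w52.6 g78.7 q [ 0.8   0.19 -0.66  1.99  0.14  1.    0.34]
```

View pics/s3.png

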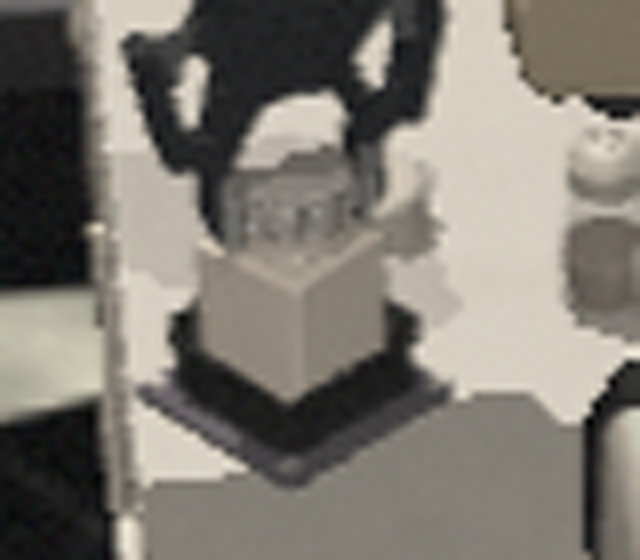

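The jar (about (295,310) in the crop) is down in its holder with the lid gripped above it, and the torque and lift force fell away after 0.8 rad. I'll lift a little and check the load to see whether the lid is free.

```bash
python3 - <<'E'
from h import *
x,y=HX-.8,HY
bot.move_linear([x,y,92],vel=20); bot.wait(.2); st('92')
bot.move_linear([x,y,98],vel=20); bot.wait(.2); st('98')
E
```

```text
92 t15.11 [ 452.1 -130.    91.9] F [-0.2 -0.   0.3] M [ 0.04 -0.02  0.06] w52.6 g78.5 q [ 0.8   0.19 -0.66  1.99  0.14  1.01  0.34]
98 t15.76 [ 452.1 -130.    97.9] F [-0.2  0.2 -0.9] M [-0.01 -0.02 -0.02] w52.3 g78.4 q [ 0.81  0.18 -0.67  1.98  0.13  1.02  0.35]
```

The load is −0.9 N against −4.7 N with the jar hanging, so only the lid came up. I'll raise it to about 130 mm rim height and check.

```bash
python3 - <<'E'
from h import *
x,y=HX-.8,HY
bot.move_linear([x,y,124],vel=40); bot.wait(.5); st('up')
d=snap('side','side4')
cv2.imwrite('pics/s4.png',cv2.resize(d['color'][185:265,225:305,::-1],None,fx=7,fy=7,interpolation=cv2.INTER_CUBIC))
E
```

```text
up t17.06 [ 452.2 -130.   123.9] F [-0.2  0.4 -0.6] M [-0.01  0.01  0.04] w52.7 g78.5 q [ 0.82  0.14 -0.67  1.96  0.1   1.07  0.37]
```

View pics/s4.png

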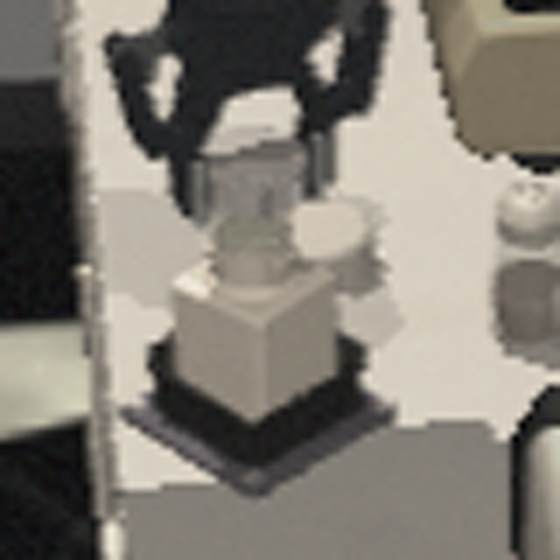

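The lid is level in the fingers at about (255,180). The bare neck shows below it at (253,250), and the jar is still down in the holder.

```bash
python3 -c "
from station import bot
print(bot.sign_off())"
```

```text
the job is handed in; nothing more can be done
None
```

The job is handed in, with no verdict returned: the jar is fully down in its holder, and the unscrewed lid is held level with its rim about 129 mm above the jar's underside (roughly 24 mm above the mouth).

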